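Find the locking position of the red-key indexing disc

ROBOT

A 6-joint arm with a two-finger parallel gripper is mounted at the origin on a cart in front of the work surface, level with it; the furniture and walls round the work are solid. World frame = base frame: x ahead of the robot, y to its left, z up, the work surface at z = 0. Lengths are in m, angles in degrees, forces in N, time in s.
With the tool pointing down it reaches from about 0.35 to 0.875 m from the base axis. Payload 4.2 kg.
Tool frame: the origin (TCP) lies on the centre line of the jaws, within the pads' length; the fingertips stand 25 mm ahead of it and the grasp point (between the pads) lies 6 mm ahead of it (finger_overhang is the distance from the TCP to the fingertips, in m); z points along the fingers, y is the line along which they close (so a half turn about z gives the same grasp; the last joint's range is limited). The gripper opens to 87 mm and grips with 3 to 60 N. Pads are 19 mm wide; open, the fingers measure 117 mm over their backs; the gripper's body (75 mm by 190 mm) begins 51 mm behind the grasp point.
Start: joints at [79.446, 22.042, 0.453, 0, -68.411, -14.817], TCP at [0.268, 0.565, 0.248] pointing down, gripper open.
Joint ranges: [-179.83, 179.83], [-69.29, 118.12], [-61.27, 80.66], [-181.25, 117.63], [-171.15, -9.14], [-177.46, 177.46]. Speed limits (degrees/s): [159.86, 159.86, 180, 180, 180, 180].

INTERFACE

Orientations are given as a 3x3 rotation matrix whose columns are the frame's x, y, z axes.
In Python, from station import sense, capture, finish_job, spot_in, tip_of, finger_overhang gives the robot as it stands. The module is installed in compiled form; this text tells all that it offers.
- The arm moves only by the tool servo_tool, never from a script. Its arguments are lists of equal length, an entry for each row: "slide": the shift along the tool's x, y, z in m, a list of three; "spin": the turn about the tool's z in degrees; "grip": the closure, from 0 (fully open) to 1 (shut). A call has exactly 5 rows; each row is the pose to reach, as a shift and turn from the pose commanded when the call began, along the tool's axes at that moment; what a row does not reach only later rows make up. A row lasts 1/12 s, in which the tool goes at most 41.7 mm and 7.16 degrees, less where a joint would pass 70% of its speed; a pose out of reach is approached as far as the arm can. A call with a gripper value outside its range is refused whole. The fingers move at their own pace and stop on an object; the grip force is fixed at half the most. Time passes only in rows, so rows that repeat a pose let the fingers close, or fill a call up. It gives the time, the measured TCP pose, the force, the opening and the grip force at its end, in the units of the state.
- sense(): the state, without advancing time (a new reading comes with each control period).
- capture(name): name is "side" or "top" or "wrist"; returns a dict with "pixels" (420x560x3 uint8, blue, green, red), "depth" (420x560 float32, m along the optical axis (not along the pixel's ray), 0 where there is no reading), "fx", "fy", "cx", "cy" (pixels), "R" (3x3) and "t" (3): a world point X has camera coordinates R X + t; the wrist camera has in their place "hand_eye" (4x4, takes a point from camera to tool coordinates, whose origin is the TCP and whose axes are the flange's). Camera axes: x right, y down, z forward; pixel columns grow to the right and rows downward; lengths in m; the calibration is good to about 2 mm. A picture is of the moment at which its call begins: read the wrist's pose just before it.
- finish_job(): hands the job in; it is judged then, once.
Trained networks look in the newest picture that a camera, given by its name, has taken for a name from the list of things; names that differ only in an ending like _2 or _b are one class to them, and where a whole thing is asked for, a point or a joint stands for the part that bears it (a point fixed in the world has none). Each returns a list of dicts, best first, with "conf" (0 to 1); they miss things now and then, are a little off and sometimes report something else, mostly with a low value. They report only what shows in the picture. A call takes as long as a camera call. They do not tell look-alikes from the thing itself.
- spot_in(thing, camera): "point" ([x, y, z] in m, in world coordinates, good to about 4 mm: the middle of the surface that is visible of it).
- tip_of(thing, camera): "point" ([x, y, z] in m, in world coordinates, good to about 4 mm: a listed point, or the origin of a listed thing).
The state is a dict: "time_s": time; "joints": joint angles; "joint_velocities": joint speeds; "effort": joint torques, N m; "tcp_pos": TCP position; "ee_rot": TCP orientation; "wrist_force": force on the tool from outside, world axes, zero at the start; "moment": the same for the moment, N m; "gripper_width": opening from 0.0 (shut) to 1.0 (fully open); "gripper_force": force on a finger pad.
Only numpy, scipy, OpenCV 4.12 (cv2) and the standard library are available. Lean on these libraries where they do the work, as an engineer would, in place of code of your own. Each camera call takes 0.05 s, during which the arm holds its last target. There are 200 camera calls.

TASK

Lock the indexing disc that has the red key: turn its key clockwise back to the stop first, then slowly anticlockwise until the notch comes under the upright bolt and the bolt drops in by itself. Let go of the key and leave the bolt down in the notch; leave the blue key as it is.

Things in the scene. Friction and masses are not known exactly. Their poses are not given: they have to be found in the camera images.
- red_key (a joint): angle (rad) of the red key and its brass disc, growing anticlockwise seen from above; -1.2 (clockwise stop) to 0.5. At 0 the disc's notch and the key's white nose point at the bolt. The bolt falls in by itself anywhere within 0.2 of 0 and then keeps the disc there. Starts at -0.95 to -0.5, bolt up. Stays where left (friction 0.08 N m, no spring). The lock is fixed to the table.
- red_key_grip (a point): grip point of the red key, on its axis, 122 mm above the table. The bow is an upright red plate 50 mm long, 12 thick, 32 high (102 to 134 mm above the table), pinched from above; no other part of the lock is so high. Axes turn with the key: x level along the bow to the white nose (33 mm out), y across the bow, z up. Below: a 16 mm stem, a brass disc 88 mm across, a base 128 x 108 mm
- red_bolt: loose upright steel bolt, 10 mm thick, 58 mm long, with a black head 18 mm across, in a grey bracket's guide 34 mm from the red key's axis; origin at its foot. The foot is 30 mm above the table while it stands on the disc (head top at 88 mm) and 14 mm once dropped into the notch (head top at 72 mm). It need not be touched
- blue_key_nose (a point): tip of the white nose of the blue key, 33 mm from its axis and 126 mm above the table, on the second, otherwise identical lock; it moves as the blue key turns. To be left as it is
There are look-alikes about, which are no part of the job. What is shaped like the part that bears red_key but green is not meant.

How it is judged:
By the outcome, as a careful person would: the job done as asked, in the order asked, and still so for the second after the job is handed in, with the robot touching nothing.
It also fails if it takes over 32 s, if anything falls off the work surface, if the arm or the gripper's body presses on something with over 40 N, if the wrist force passes 120 N, or if a joint passes its speed limit or range.

## Working session

There is one attempt and no reset: what is moved stays moved. The work goes in short steps, Python scripts to look and compute and a tool call to move; the robot and the scene stay as the last step left them, time stands still between calls to the robot, and variables do not carry over. Pictures are saved under pics/ and viewed, at most 10 in all, crops included, and the job is handed in when it is done.

Besides the shell and the picture viewer there is one more tool, called as name([rows], argument=value, ...), one row to a line, values as JSON. servo_tool: Moves the arm, as the interface text tells. Its arguments: {"type":"object","properties":{"slide":{"type":"array"},"spin":{"type":"array"},"grip":{"type":"array"}},"required":["slide","spin","grip"]}

```bash
mkdir -p pics; python3 - <<'E'
from station import *
import cv2,numpy as np
s=sense();print(s['time_s'],s['tcp_pos'],np.round(s['ee_rot'],3).tolist(),finger_overhang)
ims=[]
for c in ['top','side']:
    d=capture(c);ims.append(d['pixels']);np.savez(''+c+'.npz',**{k:v for k,v in d.items() if v is not None})
    for th in ['red_key_grip','red_bolt','blue_key_nose']:
        for r in tip_of(th,c)[:4]: print(c,th,np.round(r['point'],3),round(r['conf'],2))
    for r in spot_in('red_key',c)[:4]: print(c,'spot',np.round(r['point'],3),round(r['conf'],2))
    cv2.imwrite(f'pics/{c}.png',d['pixels'])
E
```

```text
0.0 [0.26754653 0.56422553 0.24645459] [[0.903, -0.429, -0.001], [-0.429, -0.903, -0.002], [0.0, 0.002, -1.0]] 0.025
top red_key_grip [0.492 0.194 0.122] 0.9
top red_key_grip [0.489 0.384 0.122] 0.59
top red_bolt [0.531 0.188 0.029] 0.36
top blue_key_nose [ 0.491 -0.144  0.126] 0.77
top spot [0.484 0.374 0.03 ] 0.87
top spot [0.49  0.191 0.03 ] 0.74
side red_key_grip [0.485 0.379 0.118] 0.64
side red_key_grip [0.493 0.197 0.124] 0.57
side red_bolt [0.531 0.186 0.034] 0.42
side blue_key_nose [ 0.49  -0.144  0.128] 0.86
side spot [0.49  0.188 0.03 ] 0.87
side spot [ 0.461 -0.128  0.032] 0.22
```

View pics/top.png

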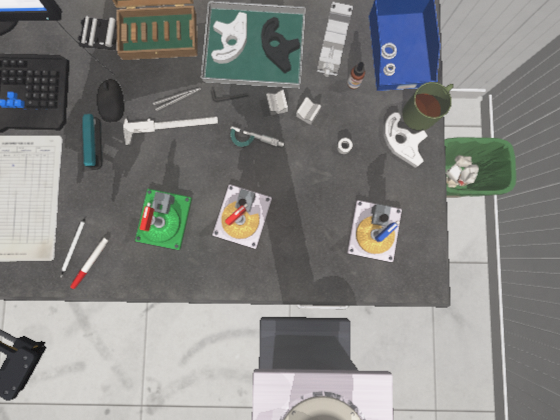

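View pics/side.png

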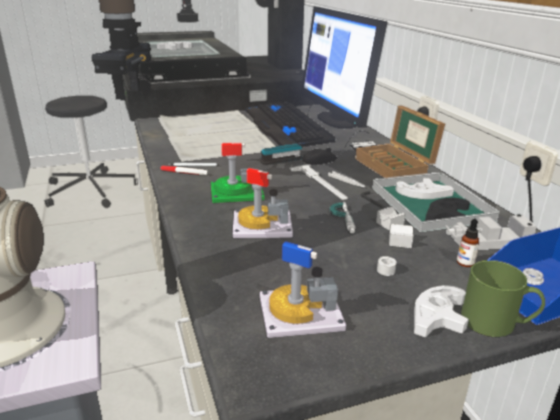

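Top view: there are three locks. The green one has a red bow at (146,216) and is a look-alike. The brass disc on a white base with a red bow at (236,214) fits the description. The brass one with a blue bow is at (386,232). I'll measure the brass/red one and enlarge it to confirm.

```bash
cat > h.py <<'E'
import numpy as np,cv2
def cloud(d,T=None):
    z=np.asarray(d['depth']).astype(float);v,u=np.indices(z.shape)
    P=np.stack([(u-d['cx'])/d['fx']*z,(v-d['cy'])/d['fy']*z,z],-1)
    return (P-d['t'])@d['R'] if T is None else P@T[:3,:3].T+T[:3,3]
def key(d,P,c=(0.492,0.194),hue='red'):
    p=d['pixels'].astype(int);b,g,r=p[...,0],p[...,1],p[...,2]
    near=(np.hypot(P[...,0]-c[0],P[...,1]-c[1])<.06)
    hi=near&(P[...,2]>.09)&(P[...,2]<.15)
    red=hi&(r>110)&(r-g>70)&(r-b>70); wh=hi&(g>130)&(abs(r-b)<50)
    return red,wh,hi,near
def rep(d,P,**k):
    red,wh,hi,near=key(d,P,**k)
    for n,m in (('red',red),('redtop',red&(P[...,2]>.127)),('white',wh)):
        q=P[m]
        if len(q)<3: print(n,len(q));continue
        (cx,cy),(w,h),a=cv2.minAreaRect((q[:,:2]*1000).astype(np.float32))
        ev,V=np.linalg.eigh(np.cov(q[:,:2].T))
        print(n,len(q),'mean',q.mean(0).round(4),'rect',round(cx,1),round(cy,1),round(w),round(h),'axis deg',round(np.degrees(np.arctan2(V[1,1],V[0,1])),1),'ztop',np.percentile(q[:,2],[5,95]).round(3))
E
python3 - <<'E'
from h import *
for c in ['top','side']:
    d=dict(np.load(c+'.npz'));P=cloud(d);print(c);rep(d,P)
    m=(np.hypot(P[...,0]-.53,P[...,1]-.19)<.03)&(P[...,2]>.06)&(P[...,2]<.095)&(d['pixels'].max(-1)<60)
    print('head',m.sum(),P[m].mean(0).round(4))
    if c=='top': a=cv2.resize(d['pixels'][175:255,200:280],(400,400),interpolation=cv2.INTER_CUBIC)
    else: b=cv2.resize(d['pixels'][160:240,220:300],(400,400),interpolation=cv2.INTER_CUBIC)
cv2.imwrite('pics/crop.png',np.hstack([a,b]))
E
```

```text
top
red 125 mean [0.491  0.1955 0.1314] rect 494.0 194.2 13 47 axis deg 133.2 ztop [0.122 0.135]
redtop 112 mean [0.4916 0.1956 0.1326] rect 494.1 194.4 12 47 axis deg 132.5 ztop [0.13  0.135]
white 50 mean [0.4977 0.1849 0.117 ] rect 501.1 184.4 12 43 axis deg 148.2 ztop [0.1   0.135]
head 11 [0.53   0.1876 0.0863]
side
red 300 mean [0.493  0.1909 0.1213] rect 494.1 193.2 13 51 axis deg 133.6 ztop [0.107 0.135]
redtop 101 mean [0.4928 0.1923 0.1319] rect 493.1 194.3 13 48 axis deg 132.5 ztop [0.128 0.135]
white 49 mean [0.4952 0.1861 0.1053] rect 500.5 184.6 12 40 axis deg 147.4 ztop [0.09 0.13]
head 31 [0.5265 0.1813 0.0869]
```

View pics/crop.png

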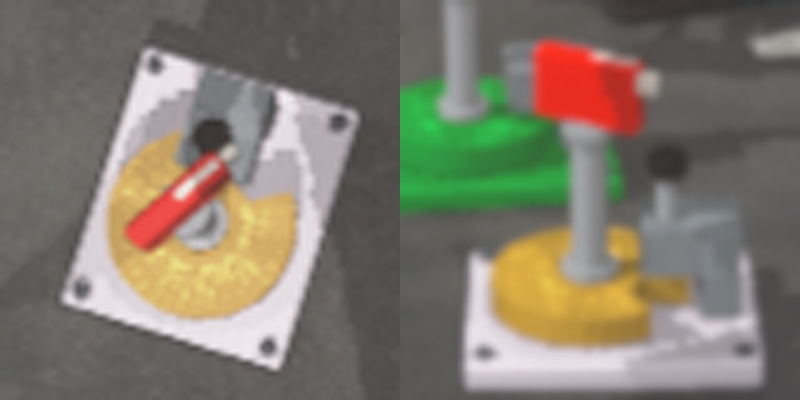

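Confirmed: brass disc and red bow on the white base, with the nose heading about -47° from world x. The bracket and bolt are at about -17°, so the key is at about -0.52 rad, which fits the given start range. The axis is at about (0.493, 0.194). I'm moving over it at the current height.

servo_tool([
  [0.02,0.013,0],
  [0.05,0.033,0],
  [0.083,0.054,0],
  [0.116,0.076,0],
  [0.15,0.098,0],
], spin=[0,0,0,0,0], grip=[0,0,0,0,0])

```text
time_s: 0.92
tcp_pos: [0.3617, 0.4105, 0.2476]
ee_rot: [[0.904, -0.428, 0.0], [-0.428, -0.904, 0.0], [0.0, -0.0, -1.0]]
wrist_force: [0.8, -0.6, 0.8]
gripper_width: 1.001
gripper_force: 0.0
```

servo_tool([
  [0.033,0.022,0],
  [0.066,0.043,0],
  [0.1,0.065,0],
  [0.133,0.087,0],
  [0.16,0.105,0],
], spin=[0,0,0,0,0], grip=[0,0,0,0,0])

```text
time_s: 1.33
tcp_pos: [0.4617, 0.2462, 0.2479]
ee_rot: [[0.903, -0.429, 0.0], [-0.429, -0.903, 0.0], [0.0, -0.0, -1.0]]
wrist_force: [0.2, 0.8, 0.5]
gripper_width: 1.005
gripper_force: 0.0
```

servo_tool([
  [0.025,0.016,0],
  [0.042,0.027,0],
  [0.052,0.034,0],
  [0.052,0.034,0],
  [0.052,0.034,0],
], spin=[4,9,15,20,21.5], grip=[0,0,0,0,0])

```text
time_s: 1.75
tcp_pos: [0.4937, 0.1945, 0.2476]
ee_rot: [[0.68, -0.734, 0.0], [-0.734, -0.68, 0.0], [-0.0, -0.0, -1.0]]
wrist_force: [0.0, 0.5, 1.0]
gripper_width: 0.998
gripper_force: 0.0
```

```bash
cat > look.py <<'E'
from station import *
from h import *
import sys
s=sense();d=capture('wrist')
R=np.array(s['ee_rot']);T=np.eye(4);T[:3,:3]=R;T[:3,3]=s['tcp_pos']
P=cloud(d,T@d['hand_eye']);rep(d,P)
print(s['time_s'],'tcp',np.round(s['tcp_pos'],4),'xhead',np.degrees(np.arctan2(R[1,0],R[0,0])).round(2),'F',np.round(s['wrist_force'],1),'M',np.round(s['moment'],2),'w',s['gripper_width'],'j',np.round(s['joints'],1))
m=(np.hypot(P[...,0]-.527,P[...,1]-.185)<.025)&(P[...,2]>.055)&(P[...,2]<.095)&(d['pixels'].max(-1)<60)
if m.sum(): print('head',m.sum(),P[m].mean(0).round(4))
print([(np.round(r['point'],3),round(r['conf'],2)) for r in tip_of('red_key_grip','wrist')+tip_of('red_bolt','wrist')])
if len(sys.argv)>1: cv2.imwrite('pics/'+sys.argv[1],d['pixels'])
E
python3 look.py w1.png
```

```text
red 892 mean [0.4955 0.1958 0.1321] rect 496.4 195.2 12 49 axis deg 133.3 ztop [0.13  0.134]
redtop 874 mean [0.4952 0.1962 0.1324] rect 496.3 195.2 12 49 axis deg 133.6 ztop [0.131 0.134]
white 426 mean [0.5032 0.1874 0.1192] rect 500.8 192.6 23 53 axis deg 135.3 ztop [0.101 0.134]
1.75 tcp [0.4937 0.1945 0.2476] xhead -47.19 F [0.  0.5 1. ] M [ 0.05 -0.02  0.02] w 0.9979132480606406 j [ 39.   12.8 -12.8  -0.  -64.4   3.8]
[(array([0.499, 0.192, 0.125]), 0.63), (array([0.531, 0.184, 0.032]), 0.93)]
```

View pics/w1.png

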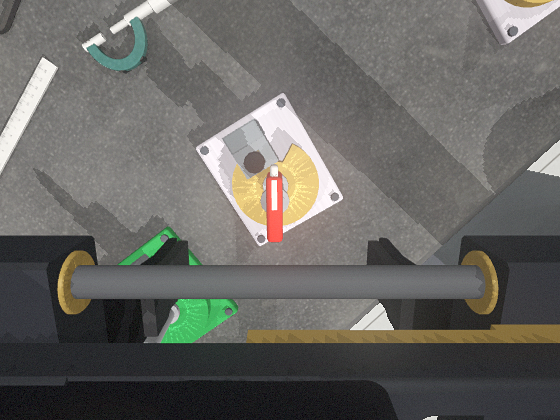

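The wrist picture shows the red bow at (275,205) with its nose toward the bolt head at (254,160). It is nicely centred between the jaws and lined up with tool x, and nothing tall is nearby. I'm going down and pinching.

servo_tool([
  [0.0005,-0.001,0.025],
  [0.0005,-0.001,0.055],
  [0.0005,-0.001,0.085],
  [0.0005,-0.001,0.107],
  [0.0005,-0.001,0.1165],
], spin=[0,0,0,0,0], grip=[0,0,0.2,0.4,0.5])

```text
time_s: 2.32
tcp_pos: [0.4926, 0.195, 0.1279]
ee_rot: [[0.684, -0.729, -0.005], [-0.729, -0.684, -0.003], [-0.001, 0.006, -1.0]]
wrist_force: [0.5, -0.2, -0.1]
gripper_width: 0.851
gripper_force: 0.0
```

servo_tool([
  [0,0,0],
  [0,0,0],
  [0,0,0],
  [0,0,0],
  [0,0,0],
], spin=[0,0,0,0,0], grip=[0.7,0.85,1,1,1])

```text
time_s: 2.73
tcp_pos: [0.495, 0.1963, 0.1325]
ee_rot: [[0.684, -0.73, 0.002], [-0.73, -0.684, 0.002], [0.0, -0.003, -1.0]]
wrist_force: [0.8, 0.0, 0.3]
gripper_width: 0.477
gripper_force: 0.0
```

servo_tool([
  [0,0,0],
  [0,0,0],
  [0,0,0],
  [0,0,0],
  [0,0,0],
], spin=[0,0,0,0,0], grip=[1,1,1,1,1])

```text
time_s: 3.15
tcp_pos: [0.4951, 0.1965, 0.1313]
ee_rot: [[0.684, -0.73, 0.002], [-0.73, -0.684, 0.001], [0.0, -0.002, -1.0]]
wrist_force: [1.9, 2.2, -1.0]
gripper_width: 0.133
gripper_force: 30.0
```

```bash
python3 look.py
```

```text
red 1853 mean [0.4979 0.1934 0.1312] rect 496.4 195.0 12 49 axis deg 133.4 ztop [0.122 0.134]
redtop 1719 mean [0.4968 0.1946 0.1323] rect 496.5 195.0 12 49 axis deg 133.6 ztop [0.13  0.134]
white 707 mean [0.5108 0.1795 0.1303] rect 508.9 180.0 18 26 axis deg 135.1 ztop [0.123 0.134]
3.15 tcp [0.4951 0.1965 0.1313] xhead -46.85 F [ 1.9  2.2 -1. ] M [ 0.51 -0.61 -0.  ] w 0.13349390429959962 j [ 39.1  19.8 -21.7   0.  -48.4   4. ]
[(array([0.498, 0.188, 0.123]), 0.83), (array([0.53 , 0.184, 0.029]), 0.65)]
```

The key is gripped (opening 11.6 mm, 30 N). I'm turning clockwise, which is + spin since tool z points down.

servo_tool([
  [0,0,0],
  [0,0,0],
  [0,0,0],
  [0,0,0],
  [0,0,0],
], spin=[3,7,11,15,18], grip=[1,1,1,1,1])

```text
time_s: 3.72
tcp_pos: [0.4955, 0.1967, 0.1313]
ee_rot: [[0.423, -0.906, 0.003], [-0.906, -0.423, 0.002], [-0.0, -0.003, -1.0]]
wrist_force: [4.1, 2.3, -2.2]
gripper_width: 0.137
gripper_force: 30.0
```

servo_tool([
  [0,0,0],
  [0,0,0],
  [0,0,0],
  [0,0,0],
  [0,0,0],
], spin=[4,8,12,15,17], grip=[1,1,1,1,1])

```text
time_s: 4.13
tcp_pos: [0.4958, 0.1968, 0.1313]
ee_rot: [[0.14, -0.99, 0.003], [-0.99, -0.14, 0.002], [-0.001, -0.004, -1.0]]
wrist_force: [5.2, 1.8, -4.1]
gripper_width: 0.132
gripper_force: 30.0
```

```bash
python3 look.py
```

```text
red 1826 mean [0.4962 0.193  0.1313] rect 496.0 194.5 12 48 axis deg 98.4 ztop [0.122 0.134]
redtop 1697 mean [0.4959 0.1946 0.1323] rect 496.0 194.5 12 48 axis deg 98.4 ztop [0.13  0.134]
white 667 mean [0.4989 0.1736 0.1303] rect 497.6 175.6 18 26 axis deg 99.5 ztop [0.124 0.134]
4.1333 tcp [0.4958 0.1968 0.1313] xhead -81.95 F [ 5.2  1.8 -4.1] M [ 0.7  -1.26  0.12] w 0.1316215604971867 j [ 39.1  19.8 -21.6   0.  -48.3 -31.1]
head 21 [0.5357 0.1925 0.0859]
[(array([0.498, 0.192, 0.129]), 0.82), (array([0.528, 0.184, 0.032]), 0.68)]
```

servo_tool([
  [0,0,0],
  [0,0,0],
  [0,0,0],
  [0,0,0],
  [0,0,0],
], spin=[1,2,3,4,4], grip=[1,1,1,1,1])

```text
time_s: 4.7
tcp_pos: [0.4959, 0.1968, 0.1313]
ee_rot: [[0.073, -0.997, 0.004], [-0.997, -0.073, 0.002], [-0.002, -0.004, -1.0]]
wrist_force: [4.5, 3.1, -3.6]
gripper_width: 0.135
gripper_force: 30.1
```

```bash
python3 look.py|grep -v white
```

```text
red 1821 mean [0.4959 0.1928 0.1314] rect 495.9 194.4 12 48 axis deg 94.9 ztop [0.123 0.134]
redtop 1706 mean [0.4958 0.1943 0.1324] rect 495.9 194.4 12 48 axis deg 95.0 ztop [0.13  0.134]
4.7 tcp [0.4959 0.1968 0.1313] xhead -85.79 F [ 4.5  3.1 -3.6] M [ 0.64 -1.3   0.36] w 0.13476334718078323 j [ 39.1  19.8 -21.6   0.1 -48.3 -34.9]
head 33 [0.535  0.1889 0.0855]
[(array([0.498, 0.192, 0.126]), 0.65), (array([0.526, 0.183, 0.029]), 0.19)]
```

servo_tool([
  [0,0,0],
  [0,0,0],
  [0,0,0],
  [0,0,0],
  [0,0,0],
], spin=[1,2,3,3,3], grip=[1,1,1,1,1])

```text
time_s: 5.27
tcp_pos: [0.4959, 0.1969, 0.1313]
ee_rot: [[0.023, -1.0, 0.004], [-1.0, -0.023, 0.002], [-0.002, -0.004, -1.0]]
wrist_force: [4.2, 2.7, -3.0]
gripper_width: 0.14
gripper_force: 31.4
```

```bash
python3 look.py|grep -v white
```

```text
red 1805 mean [0.4959 0.1927 0.1314] rect 496.0 194.7 12 48 axis deg 94.5 ztop [0.123 0.134]
redtop 1685 mean [0.4958 0.1942 0.1324] rect 495.9 194.7 12 48 axis deg 94.8 ztop [0.131 0.134]
5.2667 tcp [0.4959 0.1969 0.1313] xhead -88.67 F [ 4.2  2.7 -3. ] M [ 0.76 -1.32  0.74] w 0.13975031684633993 j [ 39.1  19.8 -21.6   0.1 -48.3 -37.8]
head 40 [0.5353 0.1876 0.0858]
[(array([0.497, 0.194, 0.124]), 0.7), (array([0.526, 0.185, 0.03 ]), 0.94)]
```

The stop is reached: the key stays at -85.2° while the tool went to -88.7°, and the moment rose to 0.74 N m. So zero is at about -16.4°. I'm now turning back anticlockwise, and slowly from -33° on.

servo_tool([
  [0,0,0],
  [0,0,0],
  [0,0,0],
  [0,0,0],
  [0,0,0],
], spin=[-3,-6,-9,-12,-15], grip=[1,1,1,1,1])

```text
time_s: 5.83
tcp_pos: [0.4957, 0.1969, 0.1313]
ee_rot: [[0.28, -0.96, 0.003], [-0.96, -0.28, 0.002], [-0.001, -0.003, -1.0]]
wrist_force: [4.1, 3.1, -2.3]
gripper_width: 0.134
gripper_force: 30.0
```

servo_tool([
  [0,0,0],
  [0,0,0],
  [0,0,0],
  [0,0,0],
  [0,0,0],
], spin=[-3,-6,-9,-12,-15], grip=[1,1,1,1,1])

```text
time_s: 6.25
tcp_pos: [0.4954, 0.1967, 0.1313]
ee_rot: [[0.519, -0.855, 0.002], [-0.855, -0.519, 0.002], [-0.0, -0.003, -1.0]]
wrist_force: [2.6, 3.5, -1.5]
gripper_width: 0.138
gripper_force: 30.0
```

servo_tool([
  [0,0,0],
  [0,0,0],
  [0,0,0],
  [0,0,0],
  [0,0,0],
], spin=[-3,-6,-9,-12,-15], grip=[1,1,1,1,1])

```text
time_s: 6.67
tcp_pos: [0.4951, 0.1965, 0.1313]
ee_rot: [[0.722, -0.692, 0.002], [-0.692, -0.722, 0.001], [0.0, -0.002, -1.0]]
wrist_force: [1.7, 2.6, -0.8]
gripper_width: 0.137
gripper_force: 30.0
```

servo_tool([
  [0,0,0],
  [0,0,0],
  [0,0,0],
  [0,0,0],
  [0,0,0],
], spin=[-2,-4,-6,-8,-10], grip=[1,1,1,1,1])

```text
time_s: 7.08
tcp_pos: [0.4949, 0.1963, 0.1313]
ee_rot: [[0.831, -0.556, 0.001], [-0.556, -0.831, 0.001], [0.0, -0.002, -1.0]]
wrist_force: [2.1, 2.0, -1.2]
gripper_width: 0.134
gripper_force: 30.0
```

servo_tool([
  [0,0,0],
  [0,0,0],
  [0,0,0],
  [0,0,0],
  [0,0,0],
], spin=[-1,-2,-3,-4,-5], grip=[1,1,1,1,1])

```text
time_s: 7.5
tcp_pos: [0.4948, 0.1961, 0.1313]
ee_rot: [[0.876, -0.482, 0.001], [-0.482, -0.876, 0.001], [0.001, -0.001, -1.0]]
wrist_force: [3.3, 2.8, 0.1]
gripper_width: 0.136
gripper_force: 30.0
```

```bash
python3 look.py|grep -v white
```

```text
red 1861 mean [0.4984 0.1942 0.1313] rect 496.8 195.1 12 49 axis deg 151.6 ztop [0.122 0.134]
redtop 1729 mean [0.497  0.1949 0.1323] rect 496.7 195.2 12 49 axis deg 151.7 ztop [0.13  0.134]
7.5 tcp [0.4948 0.1961 0.1313] xhead -28.78 F [3.3 2.8 0.1] M [ 0.75 -0.73 -0.13] w 0.13599500380671745 j [ 39.1  19.8 -21.7   0.  -48.4  22.1]
[(array([0.499, 0.194, 0.128]), 0.84), (array([0.531, 0.182, 0.015]), 0.76)]
```

servo_tool([
  [0,0,0],
  [0,0,0],
  [0,0,0],
  [0,0,0],
  [0,0,0],
], spin=[-1,-2,-3,-4,-5], grip=[1,1,1,1,1])

```text
time_s: 8.07
tcp_pos: [0.4947, 0.196, 0.1313]
ee_rot: [[0.915, -0.403, 0.001], [-0.403, -0.915, 0.001], [0.001, -0.001, -1.0]]
wrist_force: [3.8, 2.7, -0.6]
gripper_width: 0.135
gripper_force: 30.0
```

```bash
cat > head.py <<'E'
from station import *
from h import *
for c in ['top','side']:
    d=capture(c);P=cloud(d)
    m=(np.hypot(P[...,0]-.528,P[...,1]-.185)<.025)&(P[...,2]>.05)&(P[...,2]<.095)&(d['pixels'].max(-1)<60)
    print(c,m.sum(),P[m].mean(0).round(4) if m.any() else '',np.percentile(P[m][:,2],[50,95]).round(4) if m.any() else '',[(np.round(r['point'],3),round(r['conf'],2)) for r in tip_of('red_bolt',c)[:2]])
    if c=='side': cv2.imwrite('pics/s2.png',cv2.resize(d['pixels'][160:240,220:300],(480,480),interpolation=cv2.INTER_CUBIC))
E
python3 look.py|grep -v white;python3 head.py
```

```text
red 1859 mean [0.4985 0.1944 0.1313] rect 496.8 195.2 12 49 axis deg 156.6 ztop [0.122 0.134]
redtop 1730 mean [0.497  0.1951 0.1323] rect 496.8 195.2 12 49 axis deg 156.7 ztop [0.13  0.134]
8.0667 tcp [0.4947 0.196  0.1313] xhead -23.76 F [ 3.8  2.7 -0.6] M [ 0.91 -1.06 -0.05] w 0.13538308874572358 j [ 39.1  19.8 -21.7   0.  -48.5  27.1]
[(array([0.497, 0.194, 0.128]), 0.82), (array([0.528, 0.184, 0.018]), 0.95)]
top 0   []
side 24 [0.5283 0.1828 0.0704] [0.071  0.0731] []
```

View pics/s2.png

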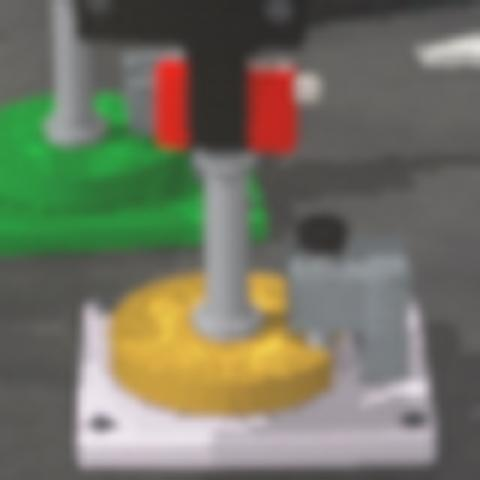

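The bolt has dropped: its head at about (322,235) in the crop sits on the bracket, with its top at 71 mm. I'll nudge a few degrees toward the centre, then let go and go straight up.

servo_tool([
  [0,0,0],
  [0,0,0],
  [0,0,0],
  [0,0,0],
  [0,0,0],
], spin=[-1,-2,-3,-4,-4], grip=[1,1,1,1,1])

```text
time_s: 8.83
tcp_pos: [0.4947, 0.1959, 0.1313]
ee_rot: [[0.941, -0.338, 0.001], [-0.338, -0.941, 0.0], [0.001, -0.001, -1.0]]
wrist_force: [3.4, 2.0, 0.1]
gripper_width: 0.136
gripper_force: 30.0
```

servo_tool([
  [0,0,0],
  [0,0,0],
  [0,0,0],
  [0,0,0],
  [0,0,0],
], spin=[0,0,0,0,0], grip=[0.7,0.5,0.4,0.3,0.3])

```text
time_s: 9.25
tcp_pos: [0.4935, 0.195, 0.1305]
ee_rot: [[0.94, -0.34, -0.002], [-0.34, -0.94, -0.002], [-0.002, 0.002, -1.0]]
wrist_force: [0.1, 0.1, -0.4]
gripper_width: 0.428
gripper_force: 0.0
```

servo_tool([
  [0,0,0],
  [0,0,0],
  [0,0,-0.01],
  [0,0,-0.025],
  [0,0,-0.045],
], spin=[0,0,0,0,0], grip=[0.3,0.3,0.3,0.3,0.3])

```text
time_s: 9.67
tcp_pos: [0.4937, 0.1953, 0.176]
ee_rot: [[0.94, -0.34, -0.003], [-0.34, -0.94, -0.002], [-0.002, 0.003, -1.0]]
wrist_force: [0.2, 0.0, -0.3]
gripper_width: 0.691
gripper_force: 0.0
```

servo_tool([
  [0,0,-0.02],
  [0,0,-0.045],
  [0,0,-0.065],
  [0,0,-0.07],
  [0,0,-0.07],
], spin=[0,0,0,0,0], grip=[0.3,0.3,0.3,0.3,0.3])

```text
time_s: 10.08
tcp_pos: [0.495, 0.1963, 0.2484]
ee_rot: [[0.941, -0.34, 0.004], [-0.34, -0.94, 0.003], [0.003, -0.004, -1.0]]
wrist_force: [0.1, -0.6, 0.1]
gripper_width: 0.7
gripper_force: 0.0
```

```bash
python3 look.py w2.png;python3 head.py; python3 -c "
from station import *
capture('side');print(tip_of('blue_key_nose','side')[:1])"
```

```text
red 872 mean [0.4954 0.1958 0.1321] rect 496.1 195.5 11 50 axis deg 160.2 ztop [0.13  0.134]
redtop 850 mean [0.4948 0.196  0.1324] rect 496.1 195.5 11 50 axis deg 160.3 ztop [0.131 0.134]
white 470 mean [0.5058 0.192  0.1193] rect 506.8 194.8 23 43 axis deg 160.5 ztop [0.101 0.134]
10.0833 tcp [0.495  0.1963 0.2484] xhead -19.86 F [ 0.1 -0.6  0.1] M [-0.01  0.06  0.01] w 0.7001383576209457 j [ 39.1  12.9 -12.6   0.  -64.2  31. ]
[(array([0.527, 0.183, 0.017]), 0.82)]
top 16 [0.5265 0.1822 0.0705] [0.0707 0.0735] [(array([0.53 , 0.184, 0.013]), 0.41)]
side 21 [0.5279 0.1822 0.0709] [0.0712 0.0733] []
[{'point': [0.4901, -0.1422, 0.1288], 'conf': 0.84}]
```

View pics/w2.png

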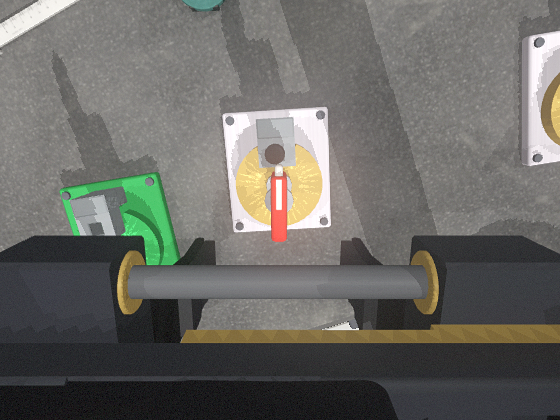

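The red key at (279,205) points at the bolt head at (275,153). The bolt is down with its top at about 71 mm, the blue key hasn't moved, and the gripper is clear. I'm handing the job in.

```bash
python3 -c "
from station import *
print(finish_job())"
```

```text
the job is handed in; nothing more can be done
None
```

The red-key disc is locked: I turned the key clockwise to its stop, then slowly anticlockwise until the bolt dropped into the notch (head top measured at about 71 mm), released it and left the blue key untouched, handing in at about 10 s.

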